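# Hold the cast lever level over its locating pins

## Task

Slide the cast lever along the bench, flat, until its big round end is completely out from under the green guard bridge, then take it by the arm at its balance point and lift it. Carry it to the two-pin fixture and hold it there level, big bore straight above the big pin and small bore straight above the small pin, about 3 cm clear of the pin tips and without letting it touch the fixture. Finish while still holding it there, do not lower it or let go, and leave the die plug, the tape roll and the spanner where they are.

Things in the scene. Friction and masses are not known exactly. Their poses are not given: they have to be found in the camera images.
- lever: loose dark cast-metal lever, 215 mm long, 0.4 to 0.8 kg, lying flat on the bench, big end inside the bridge. Origin: underside, on the big bore's axis; x to the small end, z up. Big boss 56 mm diameter, 42 mm high. Small boss at x = 170 mm: 34 mm diameter, 34 mm high. Straight arm between, bare from x = 28 to 153 mm: 24 mm wide, upright sides, z = 14 to 34 mm, a 3 mm rib along its top
- balance (a point): the lever's balance point: on the middle of the arm, 57.5 mm from the big bore's axis towards the small end, 24 mm above the underside (half arm height); same axes as the lever. Take the lever within 20 mm of it along the arm for lifting and holding
- big_bore (a point): centre of the lever's big 24 mm bore, at the underside; same axes as the lever
- small_bore (a point): centre of the lever's small 12 mm bore, at the underside, 170 mm from the big bore; same axes as the lever
- bridge: green steel guard bridge screwed to the bench: a low tunnel, closed at the back, the bench its floor. Origin: on the bench, middle of the mouth; x straight out of the mouth, z up. Inside 62 mm wide, 48 high, 120 deep; top at 54 mm; 126 mm wide over its feet. The lever's small end starts 103 to 121 mm outside; the big boss is clear once the big bore is 30 mm or more outside
- fixture: aluminium fixture plate fixed to the bench, 250 x 80 x 12 mm, with two upright steel pins standing on round collars. Origin: on the bench under the big pin; x points to the small pin, z up; plate from x = -45 to 205 mm
- big_pin (a point): tip of the fixture's big pin, 20 mm diameter, 44 mm above the bench; axes as the fixture
- small_pin (a point): tip of the fixture's small pin, 10 mm diameter, 44 mm above the bench, 170 mm from the big pin; axes as the fixture
- plug: bystander: loose grey stepped steel die plug, 55 mm diameter, 48 mm high; origin under its centre
- tape: bystander: loose roll of yellow tape lying flat, 62 mm diameter, 16 mm high; origin under its centre
- spanner: bystander: loose steel open-ended spanner lying flat, 151 x 30 x 7 mm; origin under its centre

How it is judged (in metres and radians):
On the way, in this order (a step that is already met when the one before it is completed fails the run):
1. the lever lies flat on the bench with its big boss clear of the bridge mouth (x of big_bore in the frame of bridge above 0.03 m and height (world z) of each of big_bore, small_bore below 0.006 m), for 0.2 s.
2. the lever is lifted, level, in the gripper at its balance point (contact force between the fingers and lever above 2 N and x of the grasp point in the frame of balance between -0.02 and 0.02 m and height (world z) of each of big_bore, small_bore above 0.02 m and angle between lever's own z axis and vertical below 0.12 rad), for 0.2 s.
At the end, for the whole second after the job is handed in: the gripper still holds the lever within 20 mm of its balance point, level within 0.07 rad (4 degrees), still, touching neither fixture nor bridge; each bore is within 8 mm sideways of its own pin's axis, and its underside 12 to 55 mm above the pin tip (contact force between the fingers and lever above 2 N and x of the grasp point in the frame of balance between -0.02 and 0.02 m and angle between lever's own z axis and vertical below 0.07 rad and horizontal distance between big_bore and big_pin below 0.008 m and z of big_bore in the frame of big_pin between 0.012 and 0.055 m and horizontal distance between small_bore and small_pin below 0.008 m and z of small_bore in the frame of small_pin between 0.012 and 0.055 m and contact force between lever and fixture below 0.1 N and contact force between lever and bridge below 0.1 N and linear speed of lever below 0.03 m/s and angular speed of lever below 0.2 rad/s); the arm keeps its last pose, push and grip.
It fails at once if the lever touches the fixture (contact force between lever and fixture above 0.5 N).
It fails at once if the die plug is disturbed (more than 25 mm) (distance of plug from where it was at the start of the episode above 0.025 m).
It fails at once if the tape roll is disturbed (more than 25 mm) (distance of tape from where it was at the start of the episode above 0.025 m).
It fails at once if the spanner is disturbed (more than 25 mm) (distance of spanner from where it was at the start of the episode above 0.025 m).
It also fails if it takes over 51 s, if anything falls off the work surface, if the arm or the gripper's body presses on something with over 40 N, if the wrist force passes 120 N, or if a joint passes its speed limit or range.

## Robot

A 6-joint arm with a two-finger parallel gripper is mounted at the origin on a cart in front of the work surface, level with it; the furniture and walls round the work are solid. World frame = base frame: x ahead of the robot, y to its left, z up, the work surface at z = 0. Lengths are in m, angles in degrees, forces in N, time in s.
With the tool pointing down it reaches from about 0.4 to 0.825 m from the base axis. Payload 7 kg.
Tool frame: the origin (TCP) lies on the centre line of the jaws, within the pads' length; the fingertips stand 8 mm ahead of it and the grasp point (between the pads) lies 11 mm behind it (r.tcp_to_tips is the distance from the TCP to the fingertips, in m); z points along the fingers, y is the direction in which the jaws open and shut (so a half turn about z gives the same grasp; the last joint's range is limited). The gripper opens to 88 mm and grips with 3 to 60 N. Pads are 19 mm wide; open, the fingers measure 130 mm over their backs; the gripper's body (78 mm by 193 mm) begins 47 mm behind the grasp point.
Start: joints at [85.892, 20.546, 0.682, 0, -70.136, -16.507], TCP at [0.238, 0.632, 0.235] pointing down, gripper open.
Joint ranges: [-176.03, 176.03], [-82.01, 121.73], [-58.28, 71.71], [-173.87, 95.51], [-174.79, -0.11], [-173.66, 173.66]. Speed limits (degrees/s): [136.94, 136.94, 172.46, 180, 180, 180].

## Interface

Orientations are given as [roll, pitch, yaw] about the fixed x, y, z axes, in that order (R = Rz(yaw) Ry(pitch) Rx(roll)).
In Python, from plant import r gives the robot as it stands.
- The arm moves only by the tool drive_tool, never from a script. Its argument "plan" is text: rows parted by semicolons, each of 4 numbers parted by spaces: the shift along the tool's x, y, z in cm, then the turn about the tool's z in rad. A call has 1 to 8 rows; each row is the pose to reach, as a shift and turn from the pose commanded when the call began, along the tool's axes at that moment; what a row does not reach only later rows make up. A row lasts 1/8 s, in which the tool goes at most 62.5 mm and 10.7 degrees, less where a joint would pass 70% of its speed; a pose out of reach is approached as far as the arm can. A call with a gripper value outside its range is refused whole. "fingers" is the closure, from -1 (fully open) to 1 (shut), set as the call begins (left out, the last holds). The fingers move at their own pace and stop on an object; "squeeze" is the grip in N (left out, the last holds). Time passes only in rows, so rows that repeat a pose let the fingers close. It gives the time, the measured TCP pose, the force and the opening at its end, in the units of the state.
- r.get_state(): the state, without advancing time (a new reading comes with each control period).
- r.capture(name): name is "side" or "top"; returns a dict with "frame" (384x512x3 uint8, red, green, blue), "fovy" (degrees; the focal length in pixels is half the picture's height over the tangent of half this angle, whatever the lens; pixels are square), "cx", "cy" (the principal point, pixels), "rvec" (rotation vector, rad) and "tvec" (3), from world to camera coordinates, as OpenCV has them. Camera axes: x right, y down, z forward; pixel columns grow to the right and rows downward; lengths in m; the calibration is good to about 2 mm. A picture is of the moment at which its call begins. There is no depth.
- r.close_job(): hands the job in, once; it reports no verdict.
The state is a dict: "time_s": time; "joints": joint angles; "qd": joint speeds; "joint_torque": joint torques, N m; "tcp_pos": TCP position; "eef_rot": TCP orientation; "contact_force": force on the tool from outside, world axes, zero at the start; "moment": the same for the moment, N m; "gripper_width": finger opening in m.
Only numpy, scipy, OpenCV 4.12 (cv2) and the standard library are available. Lean on these libraries where they do the work, as an engineer would, in place of code of your own. Each camera call takes 0.05 s, during which the arm holds its last target. There are 200 camera calls.

## Working session

There is one attempt and no reset: what is moved stays moved. The work goes in short steps, Python scripts to look and compute and a tool call to move; the robot and the scene stay as the last step left them, time stands still between calls to the robot, and variables do not carry over. Pictures are saved under pics/ and viewed, about 8 in all and at most 12, crops included, and the job is handed in when it is done.

Besides the shell and the picture viewer there is one more tool, called after "Call:" as name(argument=value, ...) on one line, values as JSON. drive_tool: Moves the arm, as the interface text tells. Its arguments: {"type":"object","properties":{"plan":{"type":"string"},"fingers":{"type":"number"},"squeeze":{"type":"number"}},"required":["plan"]}

```bash
mkdir -p pics; ls; python3 - <<'E'
from plant import r
import cv2,pickle
d={}
for n in("top","side"):
    c=r.capture(n); d[n]=c; cv2.imwrite(f"pics/{n}0.png",c["frame"][:,:,::-1]); print(n,{k:v for k,v in c.items() if k!="frame"})
pickle.dump(d,open("c0.pkl","wb")); print(r.get_state(), r.tcp_to_tips)
E
```

```text
pics
top {'fovy': 55.52366488180977, 'cx': 251.55553850514556, 'cy': 190.38172363035008, 'rvec': array([ 2.01345289, -2.21799873,  0.22148046]), 'tvec': array([0.1012323 , 0.53331108, 1.10838392])}
side {'fovy': 47.30241675398548, 'cx': 255.29945016592242, 'cy': 193.6183590281311, 'rvec': array([ 0.01469509, -2.62701353,  1.71849849]), 'tvec': array([0.55829505, 0.06090458, 1.43407914])}
{'time_s': 0.1, 'joints': array([ 8.58921358e+01,  2.05860427e+01,  6.40064974e-01, -1.72346364e-02,
       -7.01337146e+01, -1.65075211e+01]), 'qd': array([ 0.05104111, -0.07407741,  0.02973253,  0.08830384, -0.09529863,
       -0.06166096]), 'joint_torque': array([-1.05591800e-03, -5.84163058e+01,  2.93751740e+01,  7.01560915e+00,
        1.02452002e-02, -4.72572151e-05]), 'tcp_pos': array([0.23753501, 0.6313936 , 0.23374039]), 'eef_rot': array([ 1.79918988e+02, -7.11104105e-03, -2.06212483e+01]), 'contact_force': array([ 0.20222502,  0.03662419, -0.52216038]), 'moment': array([ 0.01764289, -0.01743998, -0.0155547 ]), 'gripper_width': 0.08755473763053671} 0.008
```

View pics/top0.png

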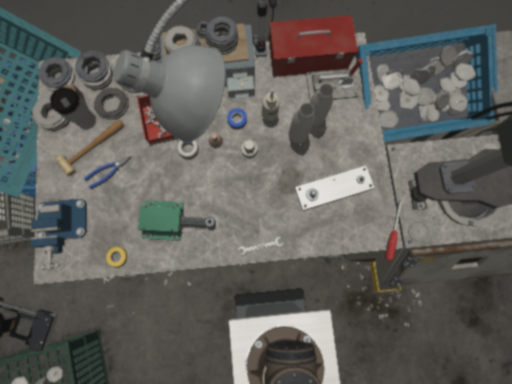

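View pics/side0.png

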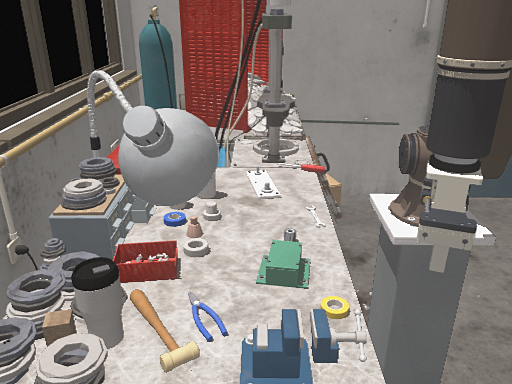

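The top view shows the green bridge at about (162,220), with the lever's arm and small boss pointing right to (210,222). The fixture plate is at (335,187), with its big pin near (312,194) and small pin near (362,178). The spanner is at (261,245), the tape at (116,257), and the lamp hangs over the upper left. Next I'll project known points to check the calibration.

```bash
cat > h.py <<'E'
import numpy as np,cv2
def K(c):
    h=c["frame"].shape[0]; f=h/2/np.tan(np.radians(c["fovy"])/2)
    return np.array([[f,0,c["cx"]],[0,f,c["cy"]],[0,0,1]])
def proj(c,P): return cv2.projectPoints(np.float64(P).reshape(-1,3),c["rvec"],c["tvec"],K(c),None)[0].reshape(-1,2)
def onto(c,px,z):
    R=cv2.Rodrigues(c["rvec"])[0]; C=-R.T@c["tvec"]
    px=np.float64(px).reshape(-1,2); d=(np.c_[px,np.ones(len(px))]@np.linalg.inv(K(c)).T)@R
    return C+d*((z-C[2])/d[:,2])[:,None]
E
python3 - <<'E'
import pickle,cv2,numpy as np
from h import *
d=pickle.load(open("c0.pkl","rb"))
for n in d:
    c=d[n];R=cv2.Rodrigues(c["rvec"])[0]; print(n,"C",-R.T@c["tvec"]); print(proj(c,[[0,0,0],[.2375,.6314,.2337],[0.5,0,0],[.5,.3,0]]))
t=d["top"]
print(onto(t,[[210,222],[162,220],[312,194],[362,178],[261,245],[116,257]],0.02))
a=cv2.resize(t["frame"][150:270,100:300],None,fx=4,fy=4,interpolation=cv2.INTER_CUBIC)
b=cv2.resize(t["frame"][150:220,280:390],None,fx=4,fy=4,interpolation=cv2.INTER_CUBIC)
s=cv2.resize(d["side"]["frame"][150:300,230:380],None,fx=4,fy=4,interpolation=cv2.INTER_CUBIC)
cv2.imwrite("pics/a.png",a[:,:,::-1]);cv2.imwrite("pics/b.png",b[:,:,::-1]);cv2.imwrite("pics/s.png",s[:,:,::-1])
E
```

```text
top C [0.30826847 0.06824252 1.19310398]
[[284.86926333 365.88477986]
 [ 32.37819741 315.62396758]
 [267.60313186 204.19545601]
 [177.16173088 212.8719678 ]]
side C [0.5484601  1.29461857 0.62860162]
[[425.97187877 212.23706564]
 [436.57932619 249.97563188]
 [273.083419   211.19509084]
 [276.25370538 260.66132215]]
[[ 0.45687658  0.19222694  0.02      ]
 [ 0.47831713  0.3462013   0.02      ]
 [ 0.51636647 -0.14708203  0.02      ]
 [ 0.55380604 -0.31831024  0.02      ]
 [ 0.36790484  0.03588509  0.02      ]
 [ 0.37468435  0.49691136  0.02      ]]
```

View pics/a.png

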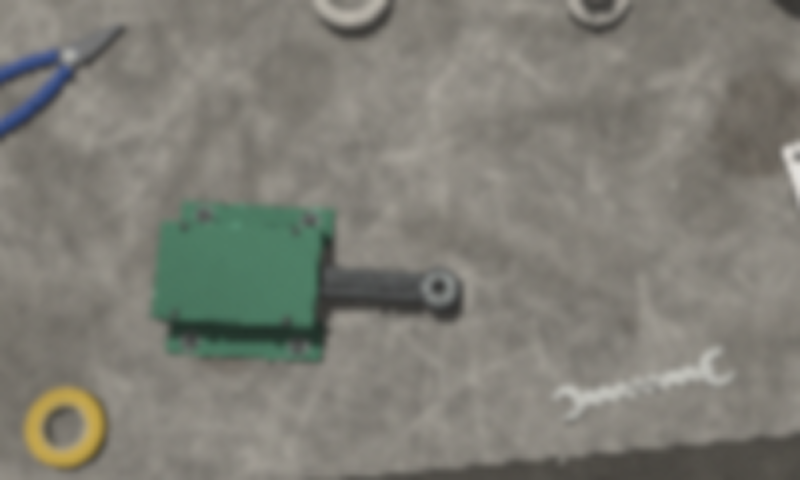

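View pics/s.png

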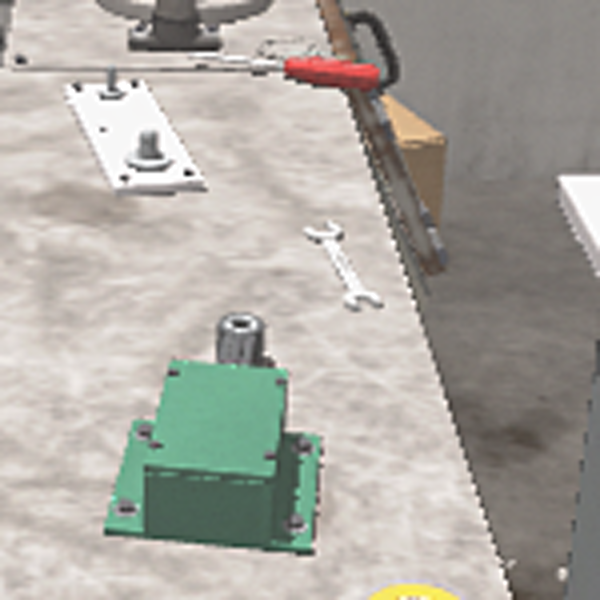

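The crops show the small-bore ring at crop (438,287), which is top px (209.5,221.8). The bridge mouth's top edge runs from crop (327,233) to (318,328), and the side view shows both pins and the boss. Next I'll measure these with masks.

```bash
python3 - <<'E'
import pickle,cv2,numpy as np
from h import *
d=pickle.load(open("c0.pkl","rb")); t=d["top"];s=d["side"]
np.set_printoptions(precision=4,suppress=True)
f=t["frame"].astype(int); hsv=cv2.cvtColor(t["frame"],cv2.COLOR_RGB2HSV)
g=((hsv[...,0]>60)&(hsv[...,0]<95)&(hsv[...,1]>90)).astype(np.uint8); g[:190]=0;g[250:]=0;g[:,:120]=0;g[:,200:]=0
cs=max(cv2.findContours(g,0,1)[0],key=cv2.contourArea)
print("poly",cv2.approxPolyDP(cs,2.5,True).reshape(-1,2).tolist(),cv2.boundingRect(cs))
c4=lambda L:[[100+x/4,150+y/4] for x,y in L]
P=onto(t,c4([[327,233],[318,328],[160,222],[153,318]]),.054); print("top plate",P, np.linalg.norm(P[0]-P[1]),np.linalg.norm(P[0]-P[2]))
F=onto(t,c4([[333,211],[323,361],[183,202],[167,354]]),.004); print("feet",F,np.linalg.norm(F[0]-F[1]),np.linalg.norm(F[0]-F[2]))
# lever arm dark mask
v=f.sum(2); reg=np.zeros(v.shape,bool); reg[205:235,183:205]=1
ys,xs=np.nonzero(reg&(v<230)); pts=[]
for x in range(184,203):
    w=np.clip(330-v[208:234,x],0,None); pts.append([x,208+(w*np.arange(26)).sum()/w.sum()])
A=onto(t,pts,.03); L=cv2.fitLine(A[:,:2].astype(np.float32),cv2.DIST_HUBER,0,.01,.01).ravel(); print("arm line",L, np.degrees(np.arctan2(-abs(L[1]),L[0]*np.sign(-L[1]))))
B=onto(t,[[209.5,221.75]],.034); print("small boss",B)
# plate: bright
w=(f.min(2)>185).astype(np.uint8); w[:160]=0; w[215:]=0; w[:,:290]=0; w[:,380:]=0
cw=max(cv2.findContours(w,0,1)[0],key=cv2.contourArea); rect=cv2.minAreaRect(cw); bx=cv2.boxPoints(rect)
W=onto(t,bx,.012); print("plate",W,rect,[np.linalg.norm(W[i]-W[i-1]) for i in range(4)],"c",W.mean(0))
# spanner, lamp
m=(f.min(2)>150).astype(np.uint8); m[:232]=0;m[258:]=0;m[:,:234]=0;m[:,290:]=0
y,x=np.nonzero(m); print("spanner",onto(t,[[x.min(),y[x.argmin()]],[x.max(),y[x.argmax()]]],.004))
print("tape",onto(t,[[116,257]],.016),"plug?",onto(t,[[249,149]],.048))
Pm=lambda c:K(c)@np.c_[cv2.Rodrigues(c["rvec"])[0],c["tvec"]]
def tri(a,b): X=cv2.triangulatePoints(Pm(t),Pm(s),np.float64(a),np.float64(b)).ravel(); return X[:3]/X[3]
print("lamp",tri([185,95],[170,155]))
s4=lambda x,y:[230+x/4,150+y/4]
print("pins side@.044",onto(s,[s4(149,131),s4(112,69)],.044),"boss side@.034",onto(s,[s4(240,323)],.034))
a=cv2.resize(t["frame"][160:215,285:385],None,fx=8,fy=8,interpolation=cv2.INTER_CUBIC)
cv2.imwrite("pics/b.png",a[:,:,::-1])
E
```

```text
poly [[142, 207], [140, 227], [144, 225], [147, 230], [168, 231], [172, 227], [177, 230], [181, 206], [174, 210], [172, 203]] (140, 203, 42, 29)
top plate [[0.5046 0.2743 0.054 ]
 [0.4306 0.2856 0.054 ]
 [0.5262 0.4053 0.054 ]
 [0.4508 0.4134 0.054 ]] 0.0749224309697777 0.13280564208127704
feet [[0.5311 0.2773 0.004 ]
 [0.4089 0.2926 0.004 ]
 [0.5507 0.4005 0.004 ]
 [0.4267 0.4182 0.004 ]] 0.1231719015372027 0.12478388307107917
arm line [0.1728 0.985  0.4577 0.2471] -99.95108
small boss [[0.4561 0.1923 0.034 ]]
plate [[ 0.5471 -0.0978  0.012 ]
 [ 0.598  -0.3416  0.012 ]
 [ 0.5209 -0.352   0.012 ]
 [ 0.4714 -0.111   0.012 ]] ((334.2783508300781, 187.02975463867188), (23.159263610839844, 73.7420425415039), 72.89727020263672) [np.float64(0.0768158728449001), np.float64(0.24906939220878802), np.float64(0.07786761354415048), np.float64(0.2459323219278805)] c [ 0.5344 -0.2256  0.012 ]
spanner [[ 0.3692  0.1067  0.004 ]
 [ 0.3657 -0.0292  0.004 ]]
tape [[0.3749 0.4984 0.016 ]] plug? [[0.6806 0.0442 0.048 ]]
lamp [0.7806 0.2092 0.2628]
pins side@.044 [[ 0.5175 -0.1387  0.044 ]
 [ 0.5507 -0.2965  0.044 ]] boss side@.034 [[0.4582 0.1962 0.034 ]]
```

View pics/b.png

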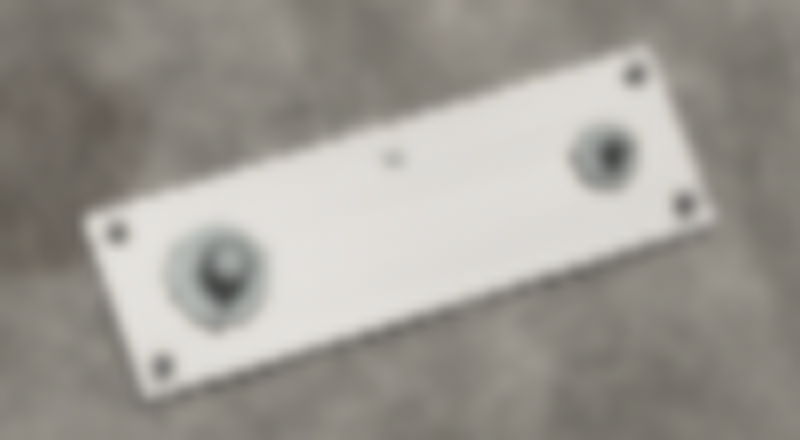

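The fixture measures 247 x 77 mm (250 x 80 expected) at yaw -78.3°. The bridge yaw is about -98.8°, and the lever's small end is about 109 mm outside the mouth (103–121 expected), so the numbers agree. I'll start the approach.

```bash
cat >> h.py <<'E'
from scipy.spatial.transform import Rotation as Ro
def to(st,target,yaw):
    R=Ro.from_euler("xyz",st["eef_rot"],degrees=True).as_matrix()
    d=R.T@(np.array(target)-st["tcp_pos"])*100
    turn=-np.radians((yaw-st["eef_rot"][2]+180)%360-180)
    print("t",st["time_s"],"tcp",st["tcp_pos"].round(4),st["eef_rot"].round(2),"w",round(st["gripper_width"],4),"F",st["contact_force"].round(1),"\nshift cm",d.round(2),"turn",turn.round(3))
E
python3 - <<'E'
import pickle
from plant import r
from h import *
d=pickle.load(open("c0.pkl","rb")); t=d["top"]
print(onto(t,[[313.5,192.25],[361.5,179]],.044))
to(r.get_state(),[.463,.237,.10],-99)
E
```

```text
[[ 0.51732194 -0.1482071   0.044     ]
 [ 0.54565072 -0.30827431  0.044     ]]
t 0.1 tcp [0.2375 0.6314 0.2337] [ 1.7992e+02 -1.0000e-02 -2.0620e+01] w 0.0876 F [ 0.2  0.  -0.5] 
shift cm [34.99 28.95 13.42] turn 1.368
```

Call:
drive_tool(plan="3.5 2.9 1.3 0.13; 8.5 7 3.2 0.31; 13.5 11.2 5.2 0.49; 18.5 15.3 7 0.67; 23.5 19.5 9 0.85; 28.5 23.6 10.9 1.03; 32.5 27 12.5 1.2; 35 29 13.4 1.368", fingers=-1, squeeze=30)

```text
time_s: 1.1
tcp_pos: [0.4635, 0.2349, 0.0998]
eef_rot: [180.0, -0.0, -99.3]
contact_force: [0.3, 0.8, 0.6]
gripper_width: 0.0878
```

Call:
drive_tool(plan="0 0 3 0; 0 0 6 0; 0 0 8 0; 0 0 8.65 0; 0 0 8.65 0")

```text
time_s: 1.72
tcp_pos: [0.4631, 0.237, 0.014]
eef_rot: [180.0, -0.0, -99.0]
contact_force: [-0.1, 1.0, 1.0]
gripper_width: 0.0877
```

```bash
python3 - <<'E'
from plant import r
import cv2,numpy as np
t=r.capture("top")["frame"][180:250,130:250]; s=r.capture("side")["frame"][170:310,240:380]
im=np.hstack([cv2.resize(t,(720,420),interpolation=2)[:,240:640],cv2.resize(s,(400,420),interpolation=2)])
cv2.imwrite("pics/c.png",im[:,:,::-1])
E
```

```text
(no output)
```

View pics/c.png

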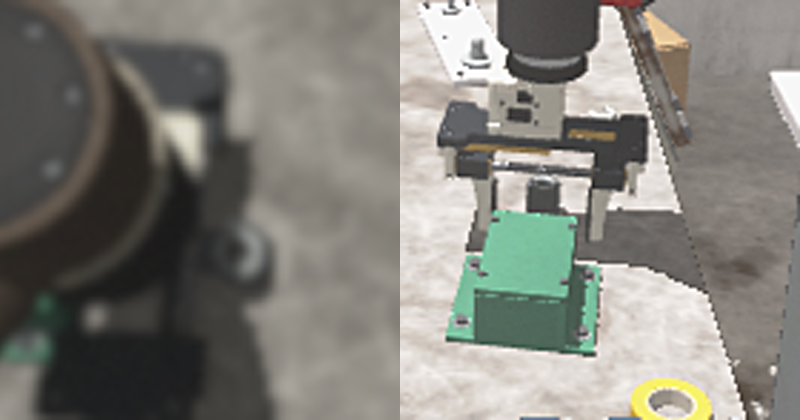

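The jaws straddle the lever arm. In the side crop the fingers are at about (483,210) and (600,210), with the small boss at (543,195) between them. I'll close the jaws.

Call:
drive_tool(plan="0 0 0 0; 0 0 0 0; 0 0 0 0; 0 0 0 0; 0 0 0 0; 0 0 0 0", fingers=1, squeeze=25)

```text
time_s: 2.58
tcp_pos: [0.4631, 0.2371, 0.014]
eef_rot: [180.0, -0.0, -99.0]
contact_force: [0.3, 0.2, -0.2]
gripper_width: 0.0332
```

Call:
drive_tool(plan="0 0 0 0; 0 0 0 0; 0 0 0 0")

```text
time_s: 2.95
tcp_pos: [0.4632, 0.237, 0.014]
eef_rot: [-180.0, -0.0, -99.0]
contact_force: [1.8, -0.2, -0.8]
gripper_width: 0.0238
```

The jaws have stopped at 23.8 mm, which matches the 24 mm arm. I'll pull straight along the tool's x axis.

Call:
drive_tool(plan="0.5 0 0 0; 1.5 0 0 0; 2.7 0 0 0; 4 0 0 0; 5.3 0 0 0; 6.5 0 0 0; 7 0 0 0")

```text
time_s: 3.82
tcp_pos: [0.452, 0.1669, 0.0141]
eef_rot: [180.0, -0.0, -99.0]
contact_force: [0.0, 1.9, -3.2]
gripper_width: 0.024
```

Call:
drive_tool(plan="0.8 0 0 0; 2 0 0 0; 3.3 0 0 0; 4.5 0 0 0; 5.3 0 0 0; 5.5 0 0 0; 5.5 0 0 0; 5.5 0 0 0")

```text
time_s: 4.82
tcp_pos: [0.4433, 0.1131, 0.014]
eef_rot: [180.0, -0.1, -99.0]
contact_force: [0.5, -4.2, 0.5]
gripper_width: 0.0239
```

Call:
drive_tool(plan="0 0 0 0; 0 0 0 0; 0 0 0 0; 0 0 0 0; 0 0 -1 0; 0 0 -4 0; -2 0 -8 0; -4 0 -10 0", fingers=-0.2)

```text
time_s: 5.82
tcp_pos: [0.4507, 0.154, 0.117]
eef_rot: [-179.9, 0.1, -99.0]
contact_force: [0.1, -0.1, -0.3]
gripper_width: 0.0524
```

```bash
python3 - <<'E'
from plant import r
import cv2,numpy as np,pickle
t=r.capture("top"); s=r.capture("side"); pickle.dump((t,s),open("c1.pkl","wb"))
im=np.hstack([cv2.resize(t["frame"][190:265,150:250],(533,400),interpolation=2),cv2.resize(s["frame"][180:280,260:325],(260,400),interpolation=2)])
cv2.imwrite("pics/d.png",im[:,:,::-1])
E
```

```text
(no output)
```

View pics/d.png

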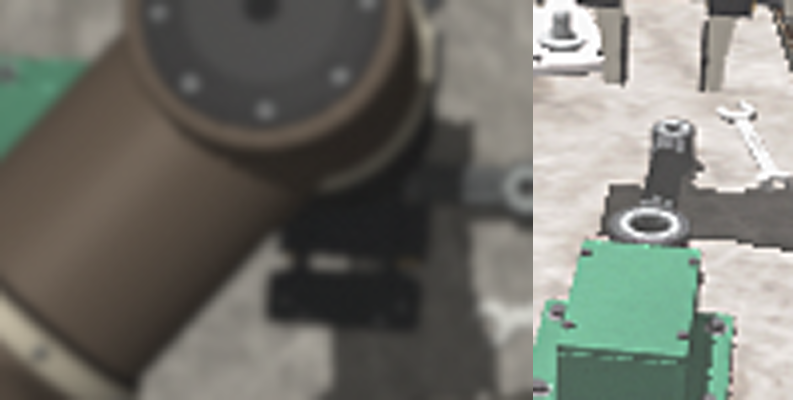

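The side crop shows the big boss fully out of the tunnel, with its bore at crop (650,224). The small bore is at (677,127), and at (523,187) in the top crop. I'll convert these to world positions.

```bash
python3 - <<'E'
from plant import r
import pickle
from h import *
np.set_printoptions(precision=4,suppress=True)
t,s=pickle.load(open("c1.pkl","rb"))
B=onto(s,[[289.25,236.0]],.042)[0]; S=onto(s,[[296,211.75]],.034)[0]; T=onto(t,[[248.1,225.1]],.034)[0]
print(B,S,T,np.linalg.norm((B-S)[:2]),np.degrees(np.arctan2(*(S-B)[[1,0]])),np.degrees(np.arctan2(*(T-B)[[1,0]])))
u=np.array([np.cos(np.radians(-98.8)),np.sin(np.radians(-98.8))]); print("bridge x of bore",(B[:2]-[.469,.283])@u, "from T",(T[:2]-[.469,.283])@u-.17)
bal=B[:2]+.0575*u; bal2=T[:2]-.1125*u; print(bal,bal2)
E
```

```text
[0.4633 0.2411 0.042 ] [0.4318 0.0728 0.034 ] [0.4335 0.0708 0.034 ] 0.17117167526202506 -100.6204325078277 -99.92744181034904
bridge x of bore 0.04228623168088206 from T 0.045158114091131935
[0.4545 0.1843] [0.4507 0.1819]
```

```bash
python3 - <<'E'
from plant import r
from h import *
to(r.get_state(),[.453,.184,.014],-99.5)
E
```

```text
t 5.925 tcp [0.4518 0.1555 0.1173] [-179.75    0.25  -98.9 ] w 0.0525 F [ 0.3  0.4 -0.8] 
shift cm [-2.78  0.37 10.34] turn 0.01
```

Call:
drive_tool(plan="-1.5 0.1 0 0.01; -3.1 0.2 2 0.01; -3.1 0.2 5 0.01; -3.1 0.2 8 0.01; -3.1 0.2 9.6 0.01; -3.1 0.2 10 0.01; -3.1 0.2 10 0.01")

```text
time_s: 6.8
tcp_pos: [0.4525, 0.184, 0.0138]
eef_rot: [180.0, -0.1, -99.6]
contact_force: [-0.2, 0.8, 0.3]
gripper_width: 0.0525
```

Call:
drive_tool(plan="0 0 0 0; 0 0 0 0; 0 0 0 0; 0 0 0 0; 0 0 0 0; 0 0 0 0; 0 0 0 0", fingers=1, squeeze=45)

```text
time_s: 7.68
tcp_pos: [0.4533, 0.1845, 0.0145]
eef_rot: [-179.9, 0.0, -99.5]
contact_force: [0.2, -0.2, 5.9]
gripper_width: 0.0234
```

Call:
drive_tool(plan="0 0 -0.5 0; 0 0 -1.5 0; 0 0 -3 0; 0 0 -5 0; 0 0 -7.5 0; 0 0 -9.3 0; 0 0 -10 0; 0 0 -10 0")

```text
time_s: 8.68
tcp_pos: [0.4525, 0.184, 0.1142]
eef_rot: [180.0, 0.0, -99.6]
contact_force: [-0.0, -0.4, -4.9]
gripper_width: 0.0236
```

```bash
python3 - <<'E'
from plant import r
from h import *
import cv2,pickle
s=r.capture("side"); pickle.dump(s,open("c2.pkl","wb")); st=r.get_state()
# final TCP: balance above fixture axis
u=np.array([.2035,-.979]); print("fix bal",np.array([.518,-.1475])+.0575*u)
to(st,[*(np.array([.518,-.1475])+.0575*u),.115],-78.3)
cv2.imwrite("pics/e.png",cv2.resize(s["frame"][130:270,240:400],(800,600)[:2],interpolation=2)[:,:,::-1])
E
```

```text
fix bal [ 0.52970125 -0.2037925 ]
t 8.725 tcp [0.4522 0.1838 0.1136] [ 1.7996e+02 -2.0000e-02 -9.9580e+01] w 0.0236 F [ 0.3  0.3 -5.2] 
shift cm [ 36.93 -14.09  -0.13] turn -0.371
```

View pics/e.png

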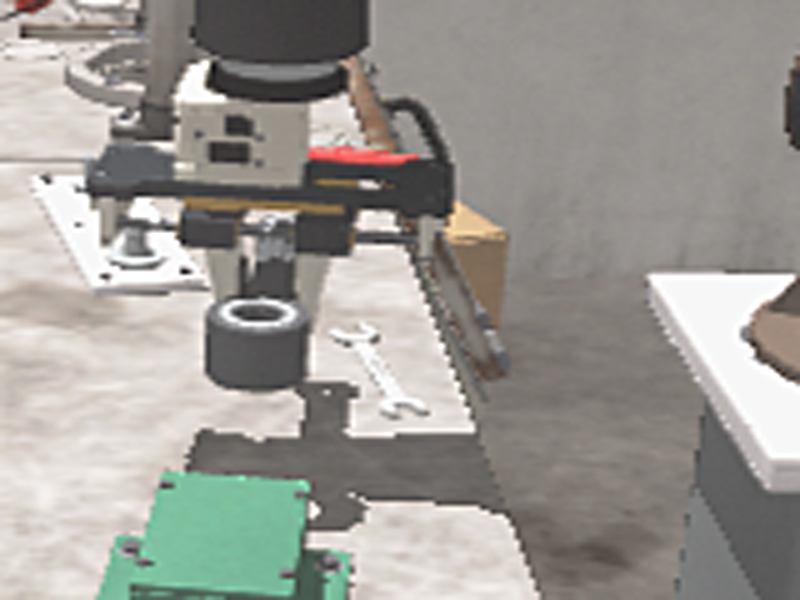

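The lever is lifted level and clear of everything: in the side crop the big boss is at (258,340), above its shadow. Now I'll carry it, approaching the fixture from above.

Call:
drive_tool(plan="1 -0.4 0 -0.01; 3 -1.1 0 -0.03; 6 -2.3 0 -0.06; 9 -3.4 0 -0.09; 12.5 -4.8 0 -0.12; 16 -6.1 0 -0.16; 19.5 -7.4 0 -0.2; 23 -8.8 0 -0.23")

```text
time_s: 9.72
tcp_pos: [0.5007, -0.0592, 0.1132]
eef_rot: [179.9, -0.0, -86.3]
contact_force: [-0.1, 0.3, -5.5]
gripper_width: 0.0232
```

Call:
drive_tool(plan="3.05 0 0 -0.04; 6 0 0 -0.07; 9 0 0 -0.1; 11.5 0 0 -0.12; 13.5 0 0 -0.141; 14.5 0 0 -0.141; 14.5 0 0 -0.141; 14.5 0 0 -0.141")

```text
time_s: 10.72
tcp_pos: [0.5102, -0.2016, 0.1138]
eef_rot: [180.0, 0.0, -78.3]
contact_force: [-0.0, -0.1, -3.4]
gripper_width: 0.0239
```

```bash
python3 - <<'E'
from plant import r
from h import *
import cv2,pickle
s2=pickle.load(open("c2.pkl","rb")); print("bore in lift view",onto(s2,[[292.6,203.0]],.142))
s=r.capture("side"); t=r.capture("top"); pickle.dump((s,t),open("c3.pkl","wb")); st=r.get_state()
to(st,[.5297,-.2038,.09],-78.3)
im=np.hstack([cv2.resize(s["frame"][130:210,220:300],(480,480),interpolation=2),cv2.resize(t["frame"][160:220,290:330],(320,480),interpolation=2)])
cv2.imwrite("pics/f.png",im[:,:,::-1])
E
```

```text
bore in lift view [[0.45796922 0.24210225 0.142     ]]
t 10.825 tcp [ 0.5104 -0.2015  0.1141] [-1.800e+02  1.000e-02 -7.828e+01] w 0.0237 F [ 0.3 -0.  -4.7] 
shift cm [ 0.62 -1.84  2.41] turn 0.0
```

View pics/f.png

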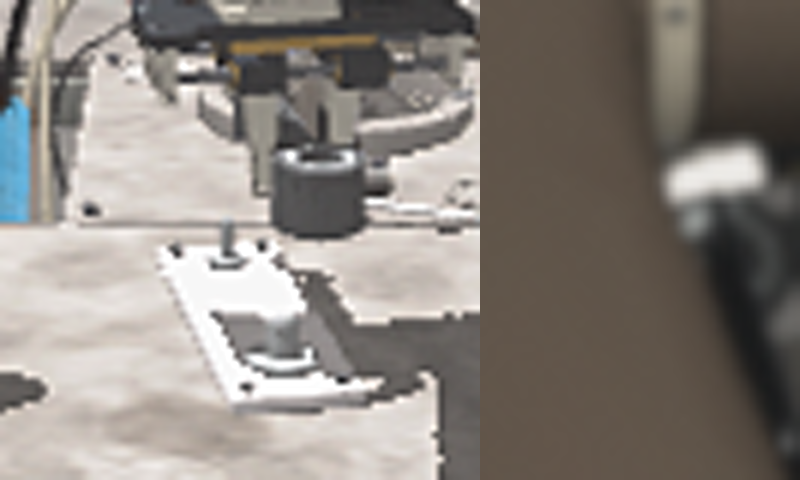

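The side crop shows the lever level above the plate and still offset toward the robot. The big bore is at crop (318,160), the big pin tip at (282,312) and the small pin tip at (227,225).

```bash
python3 - <<'E'
from h import *
import pickle
np.set_printoptions(precision=4,suppress=True)
s,t=pickle.load(open("c3.pkl","rb"))
f=lambda x,y:[220+x/6,130+y/6]
b=onto(s,[f(318,160)],.1425)[0]; print("bore",b,"rel tcp in tool (along,lat)")
for (bx,by),(tx,ty),yaw in [((b[0],b[1]),(.5104,-.2015),-78.3),((.458,.2421),(.4522,.1838),-99.55)]:
    a=np.radians(yaw);d=np.array([bx-tx,by-ty]);print(d@[np.cos(a),np.sin(a)],d@[-np.sin(a),np.cos(a)])
p=onto(s,[f(282,312),f(227,225)],.044); print(p, np.degrees(np.arctan2(*(p[1]-p[0])[[1,0]])))
# x error along known y for each pin
for q,y in zip([f(282,312),f(227,225)],[-.1473,-.3137]):
    R=cv2.Rodrigues(s["rvec"])[0];C=-R.T@s["tvec"]; d=onto(s,[q],.044)[0]-C; print("x at known y",(C+d*(y-C[1])/d[1]))
# pixel-predicted pin tips
print(proj(s,[[.5181,-.1473,.044],[.5527,-.3137,.044]]),f(282,312),f(227,225))
E
```

```text
bore [ 0.4993 -0.1343  0.1425] rel tcp in tool (along,lat)
-0.06801709378579995 0.002733057099306452
-0.05845429944563413 -0.00395283143077722
[[ 0.5183 -0.1457  0.044 ]
 [ 0.5514 -0.2937  0.044 ]] -77.40413430998981
x at known y [ 0.5183 -0.1473  0.0434]
x at known y [ 0.5514 -0.3137  0.0366]
[[267.0561 181.8339]
 [257.5136 165.7177]] [267.0, 182.0] [257.8333333333333, 167.5]
```

Call:
drive_tool(plan="0.2 -0.5 0 0; 0.5 -1.3 0 0; 0.7 -1.9 0 0; 0.7 -1.9 0.5 0; 0.7 -1.9 1.3 0; 0.7 -1.9 2.1 0; 0.7 -1.9 2.5 0; 0.7 -1.9 2.5 0")

```text
time_s: 11.82
tcp_pos: [0.5301, -0.2051, 0.0886]
eef_rot: [180.0, 0.0, -78.3]
contact_force: [-1.0, -0.3, -5.1]
gripper_width: 0.0237
```

Call:
drive_tool(plan="0 0 0 0; 0 0 0 0; 0 0 0 0")

```text
time_s: 12.2
tcp_pos: [0.5305, -0.2051, 0.0893]
eef_rot: [-180.0, -0.0, -78.3]
contact_force: [-0.2, -0.9, -5.6]
gripper_width: 0.0236
```

```bash
python3 - <<'E'
from plant import r
from h import *
import cv2,pickle
s=r.capture("side"); t=r.capture("top"); pickle.dump((s,t),open("c4.pkl","wb")); st=r.get_state()
to(st,[.5301,-.2046,.0888],-78.3)
P=[[.5182,-.1473],[.552,-.313]]
print("side: expected top of bosses",proj(s,[P[0]+[.117],P[1]+[.109]]),"tips",proj(s,[p+[.044] for p in P]))
print("top: ",proj(t,[P[0]+[.117],P[1]+[.109]]))
im=np.hstack([cv2.resize(s["frame"][140:200,230:290],(480,480),interpolation=2),cv2.resize(t["frame"][150:210,340:380],(320,480),interpolation=2)])
cv2.imwrite("pics/g.png",im[:,:,::-1])
E
```

```text
t 12.3 tcp [ 0.5305 -0.2051  0.0892] [-179.98   -0.    -78.31] w 0.0238 F [ 0.4  0.1 -5. ] 
shift cm [-0.05  0.03  0.04] turn -0.0
side: expected top of bosses [[267.31842706 162.390723  ]
 [257.78272862 149.81828772]] tips [[267.02790816 181.83373348]
 [257.69254924 165.78033637]]
top:  [[317.11746955 187.26177854]
 [368.9068482  171.94170656]]
```

View pics/g.png

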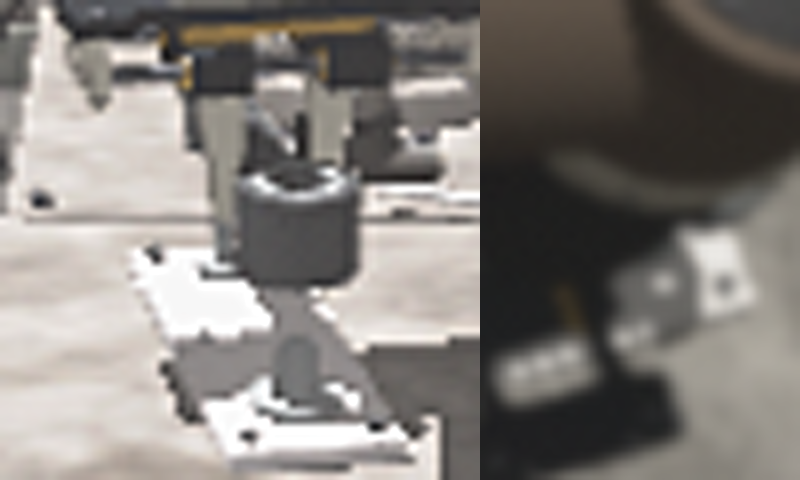

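Last side check: the bore is at px (267.8,162.5) against an expected (267.3,162.4), directly over the pin at column 267. The gap below it is clear and the wrist force is steady at about 5 N. I'll hand the job in.

```bash
python3 -c "
from plant import r
print(r.get_state()['moment']); print(r.close_job())"
```

```text
[ 0.07374898 -0.03247259 -0.02444219]
the job is handed in; nothing more can be done
None
```

I slid the lever flat out of the bridge and took it again by the arm at its balance point. I then lifted it, carried it over the fixture and handed the job in at about 12 s, still holding it there. `close_job` gives no verdict, so these are my own checks:

- **Clear of the bridge:** the big bore measured 42–45 mm outside the mouth (30 mm needed) before I regripped and lifted.
- **Grip:** the jaws closed to 23.7 mm on the 24 mm arm, about 1–2 mm from the balance point by my estimate. The wrist carried a steady 5 N or so, and the moment was under 0.1 N m.
- **Big bore over its pin:** the bore was within 0.5 px (about 2 mm) of its predicted place in the side view, and in line with the pin. By the arm's own height reading it is about 31 mm above the tip.
- **Level:** the tool was level to within 0.1°. I did not measure the lever's own tilt in the final pose.

**Not seen directly:** the gripper and arm hid the small bore in both views. Its position rests on the tool yaw of -78.3°, which matches the plate's measured yaw (-78.3°).

**Disagreements:**
- One side-view reading during the carry put the big bore 68 mm from the tool instead of 58.5 mm. I put this down to about one pixel of error at a grazing angle and used 58.5 mm.
- In the first top view, the two pin tips came out about 163 mm apart instead of 170 mm. I took the pin positions from the plate's outline instead.

I saw no contact with the plug, tape or spanner, but I did not measure them again at the end.

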